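# Put the doming punch away and snap the punch case shut

## Robot

A 6-joint arm with a two-finger parallel gripper is mounted at the origin on the work surface. World frame = base frame: x ahead of the robot, y to its left, z up, the work surface at z = 0. Lengths are in m, angles in rad, forces in N, time in s.
With the tool pointing down it reaches from about 0.2 to 0.875 m from the base axis. Payload 3.4 kg.
Tool frame: the origin (TCP) lies at the very end of the fingers, on their centre line; the grasp point (between the pads) lies 19 mm behind it; z points along the fingers, y is the line along which they close (so a half turn about z gives the same grasp; the last joint's range is limited). The gripper opens to 94 mm and grips with 3 to 60 N. Pads are 16 mm wide; open, the fingers measure 119 mm over their backs; the gripper's body (75 mm by 177 mm) begins 78 mm behind the grasp point.
Start: joints at [-1.282, 0.276, 1.505, -0, 1.361, -0.121], TCP at [0.229, -0.527, 0.205] pointing down, gripper open.
Joint ranges: [-2.89, 2.89], [-0.75, 2.08], [0.22, 2.7], [-1.18, 4.32], [0.11, 2.71], [-2.7, 2.7]. Speed limits (rad/s): [2.57, 2.57, 3.14, 3.14, 3.14, 3.14].

## Interface

Orientations are given as a 3x3 rotation matrix whose columns are the frame's x, y, z axes.
In Python, from rig import env gives the robot as it stands. The module is installed in compiled form; this text tells all that it offers.
- The arm moves only by the tool jog_arm, never from a script. Its argument "steps" is a list that holds one entry, the list of rows, each a list of 7 numbers: the shift along the tool's x, y, z in mm, then the turn, a rotation vector about the tool's x, y, z in degrees, then the finger opening in mm, from 0 to 94. A call has 1 to 12 rows; each row is the pose to reach, as a shift and turn from the pose commanded when the call began, along the tool's axes at that moment; what a row does not reach only later rows make up. A row lasts 1/10 s, in which the tool goes at most 50 mm and 8.59 degrees, less where a joint would pass 70% of its speed; a pose out of reach is approached as far as the arm can. A call with a gripper value outside its range is refused whole. The fingers move at their own pace and stop on an object; "force" is the grip in N (left out, the last holds). Time passes only in rows, so rows that repeat a pose let the fingers close. It gives the time, the measured TCP pose, the force, the opening and the grip force at its end, in the units of the state.
- env.get_obs(): the state, without advancing time (a new reading comes with each control period).
- env.capture(name): name is "scene" or "top"; returns (picture, depth): 400x640x3 uint8, red, green, blue; 400x640 float32, m along the optical axis (not along the pixel's ray), 0 where there is no reading.
- env.calibration(name): a dict with "camera_matrix" (3x3 intrinsics, pixels), "xyz" and "rotation" of the camera in the world. Camera axes: x right, y down, z forward; pixel columns grow to the right and rows downward; lengths in m; the calibration is good to about 2 mm. A picture is of the moment at which its call begins. calibration takes no time and is no camera call.
- env.job_done(): hands the job in; it is judged then, once.
Trained networks look in the newest picture that a camera, given by its name, has taken for a name from the list of things; names that differ only in an ending like _2 or _b are one class to them, and where a whole thing is asked for, a point or a joint stands for the part that bears it (a point fixed in the world has none). Each returns a list of dicts, best first, with "conf" (0 to 1); they miss things now and then, are a little off and sometimes report something else, mostly with a low value. They report only what shows in the picture. A call takes as long as a camera call. They do not tell look-alikes from the thing itself.
- env.look_for(camera, thing): "xy" ([column, row] in pixels, amid what is visible of it).
- env.silhouettes(camera, thing): "mask" (400x640 bool, what is visible of it) and "xy" ([column, row] in pixels, amid what is visible of it).
- env.landmark_of(camera, thing): "xy" ([column, row] in pixels: a listed point, or the origin of a listed thing).
The state is a dict: "clock": time; "joint_positions": joint angles; "qd": joint speeds; "effort": joint torques, N m; "ee_pos": TCP position; "ee_rot": TCP orientation; "force": force on the tool from outside, world axes, zero at the start; "wrist_torque": the same for the moment, N m; "finger_gap": finger opening in m; "grasp_force": force on a finger pad.
Only numpy, scipy, OpenCV 4.12 (cv2) and the standard library are available. Lean on these libraries where they do the work, as an engineer would, in place of code of your own. Each camera call takes 0.05 s, during which the arm holds its last target. There are 200 camera calls.

## Task

Put the doming punch with the red band back into its own bore in the punch case, the one with the red label; the blue one stays in the stand, it is still in use. Then set the grey cover squarely over the case and press it straight down until both spring clips snap over it, and finish with your hand still on it, pressing it down firmly on its rubber seal: do not let go. Leave everything else on the bench where it is.

Things in the scene. Friction and masses are not known exactly. Their poses are not given: they have to be found in the camera images.
- case: Punch case base, fixed to the bench: steel plate 86 (x) x 196 (y) x 6 mm; on it a dark wooden block 54 x 135 mm, top at z = 32 mm, four bores in a row at x = 5, y = -49.5, -16.5, 16.5, 49.5 mm (19 mm wide, floor at z = 10 mm; a punch in one reaches to z = 71 mm). Guiding shoulder 60 x 141 mm round the block, rounded top edge at z = 20 to 23 mm. Origin: centre of underside, z up.
- seal: Black rubber seal, a rectangular strip 74 x 154 mm lying on the case's base plate round the wooden block, top at z = 8 mm of the case; the rim of the cover comes down on it. Part of the case, same origin and axes as the case.
- clip_left (a joint): Spring clip, 28 mm wide, at the +y end of the case: leaf with a bent-in nose at z = 28.5 mm of the case, flared lead-in above to z = 42 mm. Value: rad bent outwards; 0 = at rest (closed), about 0.13 as the cover's rib passes the nose. Ribs meet both lead-ins with the rim 12 mm above the seal; the push rises to 8 to 12 N, then drops suddenly 6 to 7 mm above it.
- clip_right (a joint): The same spring clip at the -y end of the case.
- cover: Grey cover, open below, standing rim down on the bench: outside 72 (x) x 152 (y) x 70 mm high, inside 64 x 144 x 66 mm, bar handle on top. A black rib (3 mm radius, 40 mm long) 16 mm above the rim at each y end goes under the clips. 0.2 kg (varies). Origin: centre of the rim, z up. Fits either way round. Seated: origin at z = 8 mm over the case's origin, axes parallel.
- cover_handle (a point): Middle of the cover's black bar handle, 82 mm above the rim: bar 14 (x, grip across this) x 60 (y) x 24 mm high, from 70 to 94 mm above the rim.
- stand: Light wooden punch stand 44 (x) x 80 (y) x 24 mm, fixed, with two bores 19 mm wide and 20 mm deep at y = -20 and +20 mm; the red and the blue punch stand in it, either way round. Origin: centre of the underside.
- punch_red: The punch to be put back: steel doming punch, shank 16 mm diameter and 42 mm high (foot rounded down to an 11 mm flat), then a neck narrowing to a small ball; 61 mm tall, 70 g (varies). red band on the shank 31 to 39 mm up. Origin: centre of its foot; z along the rod, up.
- punch_blue: Stays in the stand: steel doming punch, shank 16 mm diameter and 42 mm high (foot rounded down to an 11 mm flat), then a neck narrowing to a small ball; 61 mm tall, 70 g (varies). blue band on the shank 31 to 39 mm up. Origin: centre of its foot; z along the rod, up.
- punch_green: Stands in its bore of the case: steel doming punch, shank 16 mm diameter and 42 mm high (foot rounded down to an 11 mm flat), then a neck narrowing to a small ball; 61 mm tall, 70 g (varies). green band on the shank 31 to 39 mm up. Origin: centre of its foot; z along the rod, up.
- punch_yellow: Stands in its bore of the case: steel doming punch, shank 16 mm diameter and 42 mm high (foot rounded down to an 11 mm flat), then a neck narrowing to a small ball; 61 mm tall, 70 g (varies). yellow band on the shank 31 to 39 mm up. Origin: centre of its foot; z along the rod, up.
- label_red: Red label plate 10 x 24 mm on top of the case's block beside the red punch's bore (empty). Origin: centre of that bore's mouth, 32 mm above the bench; the plate itself lies 21 mm to -x of it. It may mark either of the two empty bores.
- label_blue: Blue label plate beside the blue punch's bore, the other empty one. Origin as with the red label.
- label_green: Green label plate, beside the green punch's bore. Origin as with the red label.
- label_yellow: Yellow label plate, beside the yellow punch's bore. Origin as with the red label.
- doming_block: Steel doming block, cube of 58 mm with dished faces. Bystander. Origin: centre of the underside.
- hammer: Chasing hammer lying on the bench, wooden handle 200 mm along x, steel head at +x. Bystander. Origin: on the bench under the middle of the handle.
- pliers: Flat-nose pliers with orange handles lying on the bench, 135 mm long along x. Bystander. Origin: on the bench under the pivot.
- paste_jar: Closed jar of polishing paste, 56 mm wide, 50 mm high. Bystander. Origin: centre of the underside.
- mandrel: Steel ring mandrel, rod of 19 mm lying along its x in a notched wooden rest, 240 mm long. Bystander. Origin: under the rod's middle.
Mind the look-alikes: they are no part of the job. Several things look just like the cover: the one meant starts farthest to the robot's right. Of the things that look like the stand, the smaller one is meant.

How it is judged:
On the way, in this order (a step that is already met when the one before it is completed fails the run):
1. the red-banded punch stands fully down and upright in the bore with the red label, let go (horizontal distance between punch_red and label_red below 0.005 m and z of punch_red in the frame of case below 0.0135 m and angle between punch_red's own z axis and vertical below 0.25 rad and contact force between the fingers and punch_red below 0.2 N), for 0.2 s.
2. the cover sits square and fully down on the case and both clips have snapped over its ribs (z of cover in the frame of case below 0.0098 m and horizontal distance between cover and case below 0.005 m and angle between cover's own z axis and vertical below 0.03 rad and angle between the x axis of cover and the x axis of case, either way round below 0.06 rad and value of joint each of clip_left, clip_right below 0.05 rad), for 0.2 s.
At the end, for the whole second after the job is handed in: Red, green, yellow punches down and upright (0.25 rad) in their labelled bores (5 mm), blue in the stand; cover seated (rim within 1.8 mm of the seal, 5 mm, 0.06 rad, level to 0.03 rad), clips closed, at rest, fingers on it pressing so that it bears on the seal with over 5 N (weight included) (all of step 2 and horizontal distance between punch_red and label_red below 0.005 m and z of each of punch_red, punch_green, punch_yellow in the frame of case below 0.0135 m and angle between each of punch_red, punch_green, punch_yellow's own z axis and vertical below 0.25 rad and horizontal distance between punch_green and label_green below 0.005 m and horizontal distance between punch_yellow and label_yellow below 0.005 m and contact force between cover and seal above 5 N and contact force between the fingers and cover above 3 N and linear speed of cover below 0.02 m/s and horizontal distance between punch_blue and stand below 0.026 m and height (world z) of punch_blue below 0.008 m); the arm keeps its last pose, push and grip.
It fails at once if the blue, green or yellow punch is shifted by more than 25 mm (distance of any of punch_blue, punch_green, punch_yellow from where it was at the start of the episode above 0.025 m).
It fails at once if the doming block, hammer, pliers, paste jar or mandrel is shifted by more than 25 mm (distance of any of doming_block, hammer, pliers, paste_jar, mandrel from where it was at the start of the episode above 0.025 m).
It also fails if it takes over 61 s, if anything falls off the work surface, if the arm or the gripper's body presses on something with over 40 N, if the wrist force passes 120 N, or if a joint passes its speed limit or range.

## Working session

There is one attempt and no reset: what is moved stays moved. The work goes in short steps, Python scripts to look and compute and a tool call to move; the robot and the scene stay as the last step left them, time stands still between calls to the robot, and variables do not carry over. Pictures are saved under pics/ and viewed, at most 10 in all, crops included, and the job is handed in when it is done.

Besides the shell and the picture viewer there is one more tool, called by a JSON object that holds its "fn" and its "kwargs", one argument or row to a line. jog_arm: Moves the arm, as the interface text tells. Its arguments: {"type":"object","properties":{"steps":{"type":"array"},"force":{"type":"number"}},"required":["steps"]}

```bash
mkdir -p pics
cat > h.py <<'E'
import numpy as np, cv2
from rig import env
def px2w(cam,uv,z=None,depth=None):
    c=env.calibration(cam);K=np.array(c["camera_matrix"]);R=np.array(c["rotation"]);t=np.array(c["xyz"])
    uv=np.atleast_2d(np.asarray(uv,float))
    d=(np.linalg.inv(K)@np.c_[uv,np.ones(len(uv))].T).T@R.T
    s=(z-t[2])/d[:,2] if z is not None else np.asarray(depth)
    return t+d*s[:,None]
def cloud(cam,dep):
    v,u=np.mgrid[0:400,0:640]
    return px2w(cam,np.c_[u.ravel(),v.ravel()],depth=dep.ravel()).reshape(400,640,3)
def save(n,img): cv2.imwrite("pics/"+n+".png",cv2.cvtColor(img,cv2.COLOR_RGB2BGR))
E
python3 - <<'E'
from h import *
for c in ("scene","top"):
    p,d=env.capture(c); save(c+"0",p); np.save(c+"d.npy",d); np.save(c+"p.npy",p)
    k=env.calibration(c); print(c,np.round(k["xyz"],3),np.round(k["rotation"],2).tolist(),k["camera_matrix"][0][0])
    P=cloud(c,d)
    for th in ("case","cover","stand","punch_red","punch_blue","label_red","label_blue"):
        for r in env.silhouettes(c,th)[:4]:
            if r["conf"]<.2: continue
            u,v=np.round(r["xy"]).astype(int); m=r["mask"]&(d>0)
            q=P[m]; print(th,(u,v),round(r["conf"],2),m.sum(),np.round(np.median(q,0),3),"zmax",np.round(np.percentile(q[:,2],98),3))
o=env.get_obs(); print(o["clock"],o["ee_rot"],o["force"])
E
```

```text
scene [1.409 0.043 0.665] [[-0.04, 0.54, -0.84], [1.0, 0.0, -0.04], [-0.02, -0.84, -0.54]] 397.7278628332924
case (np.int64(222), np.int64(221)) 0.71 1306 [ 0.514 -0.256  0.019] zmax 0.037
cover (np.int64(413), np.int64(215)) 0.82 2118 [0.513 0.265 0.057] zmax 0.093
cover (np.int64(424), np.int64(177)) 0.81 1405 [0.316 0.333 0.057] zmax 0.093
cover (np.int64(204), np.int64(208)) 0.49 77 [ 0.485 -0.315  0.046] zmax 0.07
stand (np.int64(295), np.int64(205)) 0.95 831 [ 0.426 -0.052  0.03 ] zmax 0.036
stand (np.int64(317), np.int64(230)) 0.73 378 [0.558 0.004 0.022] zmax 0.027
punch_red (np.int64(203), np.int64(206)) 0.37 51 [ 0.485 -0.315  0.05 ] zmax 0.068
punch_blue (np.int64(305), np.int64(224)) 0.39 40 [ 0.554 -0.014  0.042] zmax 0.057
top [ 0.363 -0.022  1.191] [[-0.0, -0.99, 0.14], [-1.0, 0.01, 0.02], [-0.02, -0.14, -0.99]] 412.98667113424034
case (np.int64(414), np.int64(214)) 0.61 1815 [ 0.487 -0.265  0.016] zmax 0.038
cover (np.int64(223), np.int64(215)) 0.93 1753 [0.484 0.262 0.07 ] zmax 0.095
cover (np.int64(195), np.int64(289)) 0.92 1792 [0.29  0.331 0.07 ] zmax 0.095
stand (np.int64(320), np.int64(199)) 0.71 380 [ 0.539 -0.003  0.024] zmax 0.046
stand (np.int64(335), np.int64(245)) 0.56 885 [ 0.408 -0.053  0.034] zmax 0.038
stand (np.int64(402), np.int64(222)) 0.36 278 [ 0.474 -0.236  0.008] zmax 0.03
punch_red (np.int64(313), np.int64(135)) 0.68 515 [0.728 0.018 0.058] zmax 0.063
0.8 [[ 9.17210374e-01  3.98403225e-01  2.44211966e-05]
 [ 3.98403225e-01 -9.17210366e-01 -1.21299170e-04]
 [-2.59266058e-05  1.20986340e-04 -9.99999992e-01]] [ 0.13362155 -0.2319688  -0.31617274]
```

View pics/scene0.png

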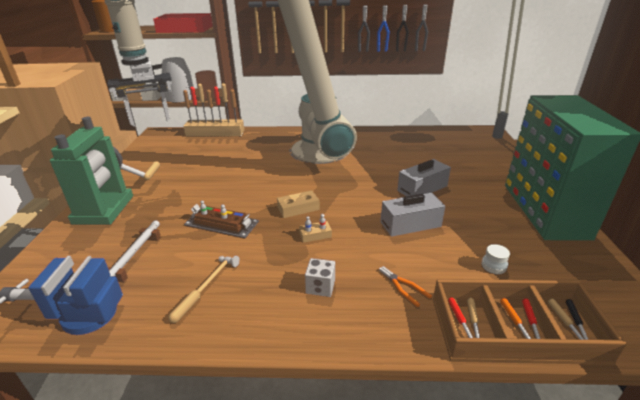

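View pics/top0.png

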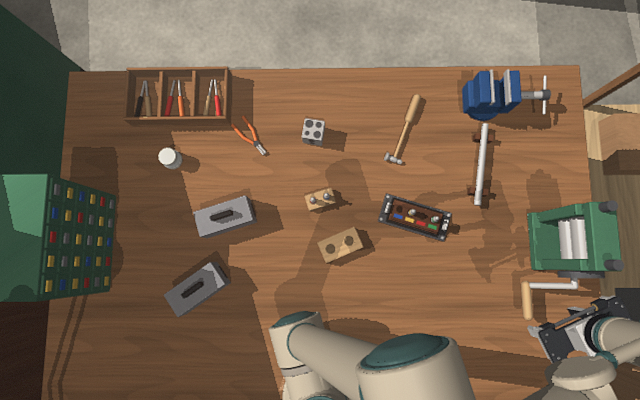

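The scene picture shows the case at (222,221), the small stand at (316,231) with two punches in it, and a larger empty stand-like block at (298,205).

- **Covers:** they are at top (223,215), y≈0.26, and top (197,289), y≈0.33. The one meant is the first, because smaller y is further to the robot's right.
- **Stands:** they are at top (322,200), which is small and holds punches, and top (344,245), which is larger. The small one is meant.

I'll confirm both in one enlarged crop.

Run:
```python
from h import *
T=np.load("topp.npy");S=np.load("scenep.npy");D=np.load("topd.npy");P=cloud("top",D)
f=lambda I,u,v,w,h:cv2.resize(I[v:v+h,u:u+w],(400,300),interpolation=cv2.INTER_CUBIC)
save("crop1",np.vstack([np.hstack([f(T,375,185,80,60),f(T,285,175,80,60)]),np.hstack([f(S,180,190,80,60),f(S,280,200,80,60)])]))
def rect(m,n):
    pts=(P[m][:,:2]*1000).astype(np.float32); r=cv2.minAreaRect(pts); print(n,m.sum(),np.round(r[0],1),np.round(r[1],1),round(r[2],1),"mean",np.round(pts.mean(0),1))
v,u=np.mgrid[0:400,0:640]; box=lambda a,b,c,d:(u>=a)&(u<c)&(v>=b)&(v<d)&(D>0)
z=P[...,2]
B=box(185,190,262,242)
print("table z",np.median(z[box(260,230,300,260)]))
rect(B&(z>.064)&(z<.076),"covertop"); rect(B&(z>.086),"handle")
B=box(370,185,460,245)
rect(B&(z>.003)&(z<.012),"plate"); rect(B&(z>.028)&(z<.036),"block"); rect(B&(z>.003),"all")
rect(box(300,183,345,215)&(z>.02)&(z<.028),"stand")
hsv=cv2.cvtColor(T,cv2.COLOR_RGB2HSV);H,Sa,V=[hsv[...,i].astype(int) for i in range(3)]
for n,hm in dict(red=(H<6)|(H>172),yellow=(H>22)&(H<34),green=(H>45)&(H<85),blue=(H>100)&(H<130)).items():
    m=B&hm&(Sa>130)&(V>70); 
    if m.sum(): print(n,m.sum(),u[m].mean().round(1),v[m].mean().round(1),np.round(np.median(px2w("top",np.c_[u[m],v[m]],z=.033),0),4))
```

```text
table z 0.00017174689144661137
covertop 1306 [487.  267.9] [ 73.1 152.8] 17.4 mean [486.7 267. ]
handle 121 [487.1 267.8] [14.3 60.5] 18.8 mean [487.1 266.8]
plate 1305 [ 495.7 -271.7] [257.5 171.5] 89.5 mean [ 489.1 -268.3]
block 752 [ 487.8 -267.1] [167.9  56.6] 72.7 mean [ 486.3 -269.2]
all 2485 [ 495.7 -271.7] [257.5 171.5] 89.5 mean [ 487.6 -267.4]
stand 331 [539.5   1.8] [44.4 79.6] 16.9 mean [539.3   2.3]
red 39 420.4 222.8 [ 0.4679 -0.2802  0.033 ]
green 15 432.2 226.3 [ 0.4593 -0.313   0.033 ]
blue 24 397.3 215.8 [ 0.488  -0.2165  0.033 ]
```

View pics/crop1.png

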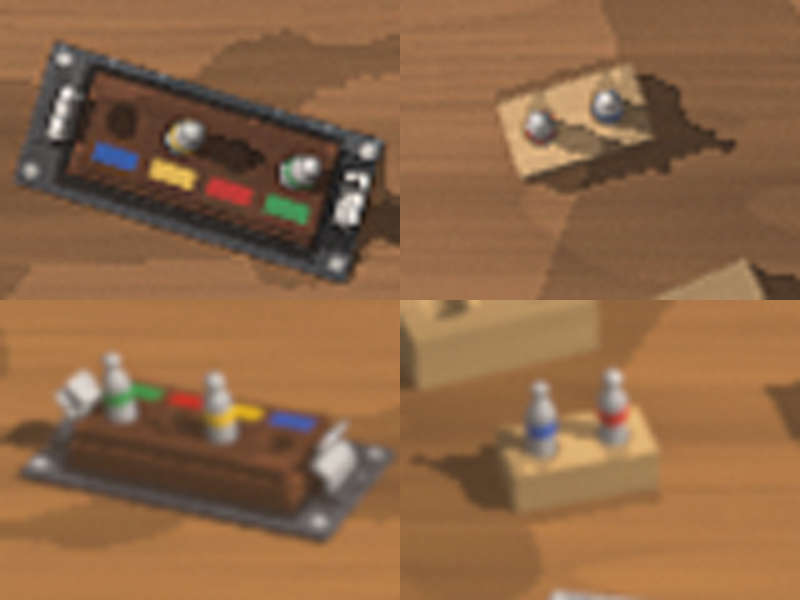

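The crops confirm the choices. The stand at top (322,200) holds the red punch at its +y end and the blue one at -y. In the case, the red label lies between yellow and green, so the red bore is at case y = -16.5. Next I'll refine the case pose and compute the first move.

```bash
cat >> h.py <<'E'
from scipy.spatial.transform import Rotation as Ro
def go(p,yaw=None,name=""):
    "row (mm,deg) that brings the TCP to p (m), pointing down, tool y at angle yaw deg (mod 180)"
    o=env.get_obs();R=np.array(o["ee_rot"]);a=np.degrees(np.arctan2(R[1,1],R[0,1]))
    yaw=a if yaw is None else yaw
    yaw=a+(yaw-a+90)%180-90; c,s=np.cos(np.radians(yaw)),np.sin(np.radians(yaw))
    Rt=np.array([[-s,c,0],[c,s,0],[0,0,-1.]])
    print(name,"now",np.round(o["ee_pos"],4),"yaw",round(a,1),"row",np.round(R.T@(np.array(p)-o["ee_pos"])*1000,1),np.round(np.degrees(Ro.from_matrix(R.T@Rt).as_rotvec()),1))
E
python3 - <<'E'
from h import *
T=np.load("topp.npy");D=np.load("topd.npy");P=cloud("top",D);z=P[...,2]
v,u=np.mgrid[0:400,0:640];B=(u>370)&(u<460)&(v>185)&(v<250)&(D>0)
m=(B&(z>.004)).astype(np.uint8); m=cv2.morphologyEx(m,cv2.MORPH_OPEN,np.ones((3,3)))
n,l,st,_=cv2.connectedComponentsWithStats(m);k=1+st[1:,4].argmax();m=l==k
r=cv2.minAreaRect((P[m][:,:2]*1000).astype(np.float32));print("case",st[k,4],r)
hsv=cv2.cvtColor(T,cv2.COLOR_RGB2HSV);H,S,V=[hsv[...,i].astype(int) for i in range(3)]
L={}
for nm,hm in dict(blue=(H>100)&(H<130),yellow=(H>18)&(H<34),red=(H<6)|(H>172),green=(H>45)&(H<85)).items():
    a=(B&hm&(S>110)&(V>70)).astype(np.uint8);n,l,st,ce=cv2.connectedComponentsWithStats(a);k=1+st[1:,4].argmax()
    L[nm]=px2w("top",ce[k],z=.033)[0]; print(nm,st[k,4],ce[k].round(1),L[nm].round(4))
Q=np.array(list(L.values()))[:,:2];yl=np.array([49.5,16.5,-16.5,-49.5])/1000
c=Q.mean(0);d=(yl[:,None]*(Q-c)).sum(0);th=np.arctan2(-d[0],d[1]);Rz=np.array([[np.cos(th),-np.sin(th)],[np.sin(th),np.cos(th)]])
o=c-Rz@[-.016,0];print("yaw",np.degrees(th),"scale",np.linalg.norm(d)/(yl**2).sum(),"origin",o,"redbore",o+Rz@[.005,-.0165],"res",(Q-(c+np.outer(yl,Rz[:,1]))).round(4).tolist())
for n in ("punch_red","punch_blue"):
    env.capture("top")
    for q in env.landmark_of("top",n)[:3]: print(n,np.round(q["conf"],2),q["xy"],px2w("top",q["xy"],z=.004)[0].round(4))
go([.5337,.021,.13],16.9,"above red")
E
```

```text
case 1818 ((487.9208984375, -269.044921875), (195.39707946777344, 86.37352752685547), 72.16993713378906)
blue 26 [397.5 216. ] [ 0.488  -0.2178  0.033 ]
yellow 31 [409.  219.4] [ 0.4781 -0.2496  0.033 ]
red 39 [420.4 222.8] [ 0.4684 -0.281   0.033 ]
green 22 [431.8 226.3] [ 0.4586 -0.3125  0.033 ]
yaw -17.255510281763318 scale 1.000604685667369 origin [ 0.48855281 -0.26994812] redbore [ 0.48843331 -0.28718865] res [[0.0, 0.0001], [-0.0, -0.0001], [0.0, -0.0], [-0.0, 0.0]]
punch_red 0.56 [312.7, 199.8] [0.5399 0.0215 0.004 ]
punch_red 0.15 [413.3, 218.0] [ 0.4851 -0.2678  0.004 ]
punch_blue 0.59 [327.3, 196.0] [ 0.5508 -0.0211  0.004 ]
above red now [ 0.2291 -0.5274  0.2055] yaw -66.5 row [ 497.9 -381.7   75.5] [  0.    0.  -83.4]
```

{"fn": "jog_arm", "kwargs": {
  "steps": [
    [[498, -382, 40, 0, 0, -83.4, 50], [498, -382, 40, 0, 0, -83.4, 50], [498, -382, 40, 0, 0, -83.4, 50], [498, -382, 40, 0, 0, -83.4, 50], [498, -382, 40, 0, 0, -83.4, 50], [498, -382, 40, 0, 0, -83.4, 50], [498, -382, 40, 0, 0, -83.4, 50], [498, -382, 40, 0, 0, -83.4, 50], [498, -382, 40, 0, 0, -83.4, 50], [498, -382, 40, 0, 0, -83.4, 50], [498, -382, 75, 0, 0, -83.4, 50], [498, -382, 75, 0, 0, -83.4, 50]]
  ],
  "force": 20
}}

```text
clock: 2.2
ee_pos: [0.5185, -0.0063, 0.1421]
ee_rot: [[-0.291, 0.957, 0.002], [0.957, 0.291, -0.001], [-0.001, 0.002, -1.0]]
force: [1.1, -1.6, 1.0]
finger_gap: 0.0501
grasp_force: 0.0
```

{"fn": "jog_arm", "kwargs": {
  "steps": [
    [[0, 0, 0, 0, 0, 0, 50], [0, 0, 0, 0, 0, 0, 50]]
  ]
}}

```text
clock: 2.4
ee_pos: [0.517, -0.0075, 0.1413]
ee_rot: [[-0.293, 0.956, -0.002], [0.956, 0.293, -0.001], [-0.0, -0.002, -1.0]]
force: [-0.2, -0.1, 0.5]
finger_gap: 0.0502
grasp_force: 0.0
```

Run:
```python
from h import *
for c in("top","scene"):
    P=cloud(c,np.load(c+"d.npy"))
    for n,x,y in (("red",.5337,.021),("blue",.545,-.017)):
        m=(np.hypot(P[...,0]-x,P[...,1]-y)<.017)&(P[...,2]>.035); q=P[m]; print(c,n,m.sum(),q.mean(0).round(4),q.max(0).round(4),q.min(0).round(4))
go([.5337,.021,.030],16.9,"red")
```

```text
top red 31 [0.5324 0.0205 0.0518] [0.5416 0.0276 0.0669] [0.5255 0.0135 0.0355]
top blue 28 [ 0.5442 -0.017   0.0523] [ 0.5526 -0.009   0.065 ] [ 0.538  -0.0231  0.0416]
scene red 51 [0.5412 0.0237 0.0499] [0.5474 0.0311 0.0662] [0.5317 0.0176 0.0369]
scene blue 50 [ 0.553  -0.015   0.0488] [ 0.5584 -0.0085  0.065 ] [ 0.5467 -0.0222  0.0356]
red now [ 0.517  -0.0075  0.1413] yaw 17.0 row [ 22.4  24.5 111.3] [-0.1  0.   0.1]
```

{"fn": "jog_arm", "kwargs": {
  "steps": [
    [[22.5, 25, 40, 0, 0, 0, 50], [22.5, 25, 60, 0, 0, 0, 50], [22.5, 25, 85, 0, 0, 0, 50], [22.5, 25, 111, 0, 0, 0, 50], [22.5, 25, 111, 0, 0, 0, 50], [22.5, 25, 111, 0, 0, 0, 10], [22.5, 25, 111, 0, 0, 0, 10], [22.5, 25, 111, 0, 0, 0, 10], [22.5, 25, 111, 0, 0, 0, 10], [22.5, 25, 111, 0, 0, 0, 10]]
  ],
  "force": 20
}}

```text
clock: 3.4
ee_pos: [0.5352, 0.0205, 0.0316]
ee_rot: [[-0.29, 0.957, 0.002], [0.957, 0.29, -0.0], [-0.001, 0.002, -1.0]]
force: [0.1, -0.5, 2.7]
finger_gap: 0.0153
grasp_force: 20.0
```

{"fn": "jog_arm", "kwargs": {
  "steps": [
    [[0, 0, -40, 0, 0, 0, 10], [0, 0, -70, 0, 0, 0, 10], [0, 0, -100, 0, 0, 0, 10], [0, 0, -100, 0, 0, 0, 10], [0, 0, -100, 0, 0, 0, 10]]
  ]
}}

```text
clock: 3.9
ee_pos: [0.5345, 0.0206, 0.1308]
ee_rot: [[-0.291, 0.957, 0.001], [0.957, 0.291, -0.0], [-0.0, 0.001, -1.0]]
force: [-0.2, 0.4, -2.2]
finger_gap: 0.0156
grasp_force: 19.5
```

Run:
```python
from h import *
go([.4885,-.287,.13],-17.2,"bore")
```

```text
bore now [0.5345 0.0206 0.1308] yaw 16.9 row [-281.  -133.4    0.9] [ 0.   0.  34.1]
```

{"fn": "jog_arm", "kwargs": {
  "steps": [
    [[-281, -133, 0, 0, 0, 34.1, 10], [-281, -133, 0, 0, 0, 34.1, 10], [-281, -133, 0, 0, 0, 34.1, 10], [-281, -133, 0, 0, 0, 34.1, 10], [-281, -133, 0, 0, 0, 34.1, 10], [-281, -133, 0, 0, 0, 34.1, 10], [-281, -133, 0, 0, 0, 34.1, 10], [-281, -133, 0, 0, 0, 34.1, 10], [-281, -133, 0, 0, 0, 34.1, 10], [-281, -133, 0, 0, 0, 34.1, 10]]
  ]
}}

```text
clock: 4.9
ee_pos: [0.4888, -0.2847, 0.1301]
ee_rot: [[0.294, 0.956, -0.001], [0.956, -0.294, 0.002], [0.001, -0.002, -1.0]]
force: [0.8, 0.2, -1.1]
finger_gap: 0.0155
grasp_force: 19.5
```

Run:
```python
from h import *
ims=[]
for c in ("scene","top"):
    p,d=env.capture(c); x=(180,170) if c=="scene" else (375,180)
    ims.append(cv2.resize(p[x[1]:x[1]+75,x[0]:x[0]+100],(400,300),interpolation=cv2.INTER_CUBIC))
    P=cloud(c,d); m=(np.hypot(P[...,0]-.4885,P[...,1]+.287)<.014)&(P[...,2]<.145)&(P[...,2]>.09); q=P[m];print(c,m.sum(),q.min(0).round(4) if m.any() else "",q.mean(0) if m.any() else "")
save("above",np.hstack(ims)); go([.4885,-.287,.037],-17.2,"bore")
```

```text
scene 60 [ 0.4814 -0.2962  0.1021] [ 0.49551874 -0.28024041  0.12207001]
top 0  
bore now [ 0.4892 -0.2851  0.1307] yaw -17.1 row [-2.1 -0.  93.7] [-0.  -0.   0.1]
```

View pics/above.png

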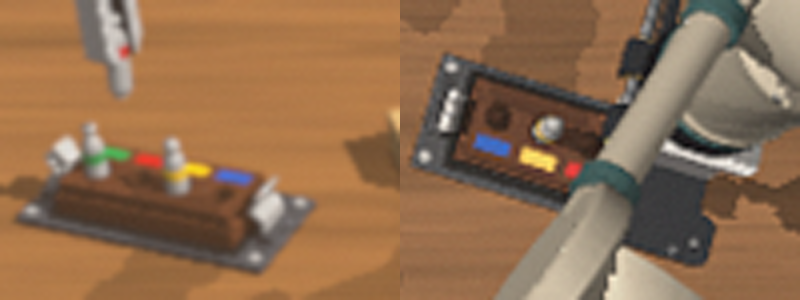

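The scene crop shows the red punch upright in the fingers above the gap between green and yellow, at crop (120,90). I'll descend gently and watch the force.

{"fn": "jog_arm", "kwargs": {
  "steps": [
    [[-2, 0, 20, 0, 0, 0, 10], [-2, 0, 40, 0, 0, 0, 10], [-2, 0, 58, 0, 0, 0, 10], [-2, 0, 63, 0, 0, 0, 10], [-2, 0, 68, 0, 0, 0, 10], [-2, 0, 71, 0, 0, 0, 10], [-2, 0, 74, 0, 0, 0, 10]]
  ]
}}

```text
clock: 5.7
ee_pos: [0.489, -0.289, 0.0575]
ee_rot: [[0.296, 0.955, 0.001], [0.955, -0.296, -0.001], [-0.001, 0.002, -1.0]]
force: [0.1, 0.6, 0.2]
finger_gap: 0.0158
grasp_force: 19.5
```

Run:
```python
from h import *
p,d=env.capture("scene");P=cloud("scene",d)
print(env.get_obs()["force"])
save("ins",cv2.resize(p[170:245,180:280],(600,450),interpolation=cv2.INTER_CUBIC)); go([.4885,-.287,.038],-17.2,"bore")
```

```text
[ 0.31693823  0.53787232 -0.5970621 ]
bore now [ 0.4886 -0.2888  0.0569] yaw -17.2 row [ 1.7 -0.6 18.9] [ 0.  0. -0.]
```

View pics/ins.png

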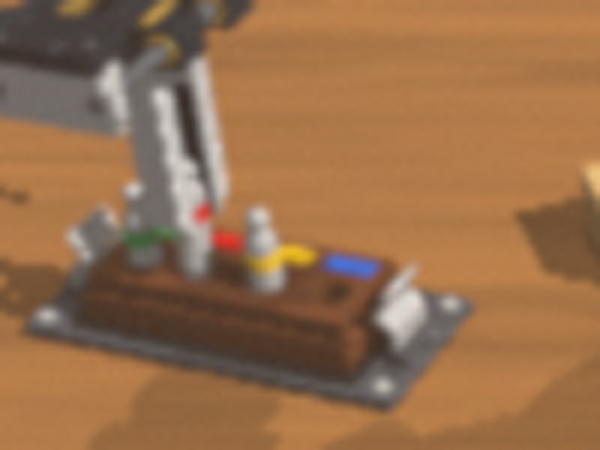

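The punch is just entering the bore at crop (195,270), with no contact force. I'll correct by 1 to 2 mm and carry on down.

{"fn": "jog_arm", "kwargs": {
  "steps": [
    [[1.5, -0.5, 3, 0, 0, 0, 10], [1.5, -0.5, 7, 0, 0, 0, 10], [1.5, -0.5, 11, 0, 0, 0, 10], [1.5, -0.5, 15, 0, 0, 0, 10], [1.5, -0.5, 18, 0, 0, 0, 10], [1.5, -0.5, 18, 0, 0, 0, 10]]
  ]
}}

```text
clock: 6.35
ee_pos: [0.4884, -0.2874, 0.0385]
ee_rot: [[0.296, 0.955, 0.0], [0.955, -0.296, -0.0], [-0.0, 0.0, -1.0]]
force: [-0.6, 0.2, -0.7]
finger_gap: 0.0155
grasp_force: 19.6
```

{"fn": "jog_arm", "kwargs": {
  "steps": [
    [[0, 0, 0, 0, 0, 0, 36], [0, 0, 0, 0, 0, 0, 36], [0, 0, 0, 0, 0, 0, 36], [0, 0, 0, 0, 0, 0, 36], [0, 0, -20, 0, 0, 0, 36], [0, 0, -50, 0, 0, 0, 50], [0, 0, -100, 0, 0, 0, 50], [0, 0, -140, 0, 0, 0, 50], [0, 0, -140, 0, 0, 0, 50], [0, 0, -140, 0, 0, 0, 50]]
  ]
}}

```text
clock: 7.35
ee_pos: [0.4886, -0.2876, 0.1799]
ee_rot: [[0.296, 0.955, 0.002], [0.955, -0.296, -0.002], [-0.001, 0.002, -1.0]]
force: [-0.2, -0.7, -0.3]
finger_gap: 0.0501
grasp_force: 0.0
```

Run:
```python
from h import *
p,d=env.capture("scene");P=cloud("scene",d)
save("rel",cv2.resize(p[170:245,180:280],(600,450),interpolation=cv2.INTER_CUBIC))
for n,y in (("red",-.0165),("green",-.0495),("yellow",.0165)):
    th=np.radians(-17.25);x0=.4885+.005*np.cos(th)-y*np.sin(th);y0=-.2699+.005*np.sin(th)+y*np.cos(th)
    m=(np.hypot(P[...,0]-x0,P[...,1]-y0)<.016)&(P[...,2]>.036)&(P[...,2]<.09);print(n,m.sum(),P[m].mean(0).round(4),P[m].max(0).round(4),(x0,y0))
go([.487,.268,.17],17.4,"cover")
```

```text
red 59 [ 0.4954 -0.2828  0.0523] [ 0.5023 -0.2768  0.0719] (np.float64(0.488382163735189), np.float64(-0.2871405369584214))
green 55 [ 0.4853 -0.3136  0.0528] [ 0.4912 -0.3072  0.0725] (np.float64(0.47859629176099516), np.float64(-0.3186561951255086))
yellow 57 [ 0.5053 -0.2512  0.0539] [ 0.5098 -0.2443  0.0714] (np.float64(0.4981680357093829), np.float64(-0.2556248787913343))
cover now [ 0.4878 -0.2869  0.1783] yaw -17.2 row [ 529.8 -165.     8.5] [ -0.   -0.  -34.6]
```

View pics/rel.png

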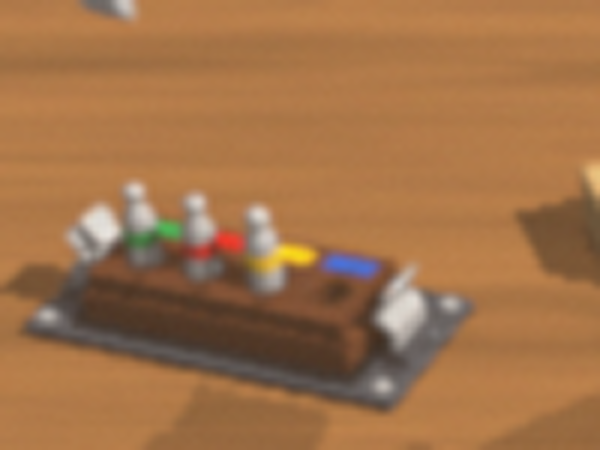

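The crop shows red at (198,240), standing at the same height as green (138,225) and yellow (262,250), and upright. Now to the cover.

{"fn": "jog_arm", "kwargs": {
  "steps": [
    [[530, -165, 8, 0, 0, -34.6, 50], [530, -165, 8, 0, 0, -34.6, 50], [530, -165, 8, 0, 0, -34.6, 50], [530, -165, 8, 0, 0, -34.6, 50], [530, -165, 8, 0, 0, -34.6, 50], [530, -165, 8, 0, 0, -34.6, 50], [530, -165, 8, 0, 0, -34.6, 50], [530, -165, 8, 0, 0, -34.6, 50], [530, -165, 8, 0, 0, -34.6, 50], [530, -165, 8, 0, 0, -34.6, 50], [530, -165, 8, 0, 0, -34.6, 50], [530, -165, 8, 0, 0, -34.6, 50]]
  ]
}}

```text
clock: 8.6
ee_pos: [0.4859, 0.2726, 0.1683]
ee_rot: [[-0.304, 0.953, -0.004], [0.953, 0.304, 0.001], [0.002, -0.003, -1.0]]
force: [-0.7, -0.3, -0.3]
finger_gap: 0.0503
grasp_force: 0.0
```

{"fn": "jog_arm", "kwargs": {
  "steps": [
    [[0, 0, 0, 0, 0, 0, 50], [0, 0, 0, 0, 0, 0, 50]]
  ]
}}

```text
clock: 8.8
ee_pos: [0.4868, 0.2664, 0.1695]
ee_rot: [[-0.298, 0.954, -0.003], [0.954, 0.298, -0.002], [-0.001, -0.003, -1.0]]
force: [0.5, -0.8, 1.1]
finger_gap: 0.0499
grasp_force: 0.0
```

Run:
```python
from h import *
go([.487,.2677,.075],17.5,"cover")
```

```text
cover now [0.4868 0.2664 0.1695] yaw 17.4 row [ 1.3  0.9 94.5] [-0.2  0.1 -0.1]
```

{"fn": "jog_arm", "kwargs": {
  "steps": [
    [[1, 0.5, 30, 0, 0, 0, 50], [1, 0.5, 60, 0, 0, 0, 50], [1, 0.5, 85, 0, 0, 0, 50], [1, 0.5, 94, 0, 0, 0, 50], [1, 0.5, 94, 0, 0, 0, 50], [1, 0.5, 94, 0, 0, 0, 8], [1, 0.5, 94, 0, 0, 0, 8], [1, 0.5, 94, 0, 0, 0, 8], [1, 0.5, 94, 0, 0, 0, 8], [1, 0.5, 94, 0, 0, 0, 8], [1, 0.5, 94, 0, 0, 0, 8]]
  ],
  "force": 50
}}

```text
clock: 9.9
ee_pos: [0.4883, 0.2692, 0.0772]
ee_rot: [[-0.299, 0.954, 0.001], [0.954, 0.299, 0.0], [-0.0, 0.001, -1.0]]
force: [-0.7, 0.7, 0.9]
finger_gap: 0.014
grasp_force: 50.0
```

Gripped (14.0 mm). Lift to about TCP z 0.22.

{"fn": "jog_arm", "kwargs": {
  "steps": [
    [[0, 0, -20, 0, 0, 0, 8], [0, 0, -50, 0, 0, 0, 8], [0, 0, -90, 0, 0, 0, 8], [0, 0, -125, 0, 0, 0, 8], [0, 0, -145, 0, 0, 0, 8], [0, 0, -145, 0, 0, 0, 8], [0, 0, -145, 0, 0, 0, 8]]
  ]
}}

```text
clock: 10.6
ee_pos: [0.4871, 0.2687, 0.2208]
ee_rot: [[-0.299, 0.954, -0.002], [0.954, 0.299, -0.001], [-0.0, -0.002, -1.0]]
force: [-0.3, -0.5, -3.5]
finger_gap: 0.0135
grasp_force: 50.0
```

Run:
```python
from h import *
p,D=env.capture("top");P=cloud("top",D);z=P[...,2]
m=(np.hypot(P[...,0]-.487,P[...,1]-.268)<.1)&(z>.1)
o=env.get_obs();print(o["force"],o["finger_gap"])
for c in("top","scene"): save("lift_"+c,env.capture(c)[0])
go([.4885,-.27,.22],-17.25,"case")
```

```text
[-0.21682216 -0.33085099 -2.27422587] 0.013362171643711684
case now [0.4866 0.2684 0.2196] yaw 17.4 row [-5.144e+02 -1.590e+02  5.000e-01] [-0.2  0.1 34.6]
```

View pics/lift_scene.png

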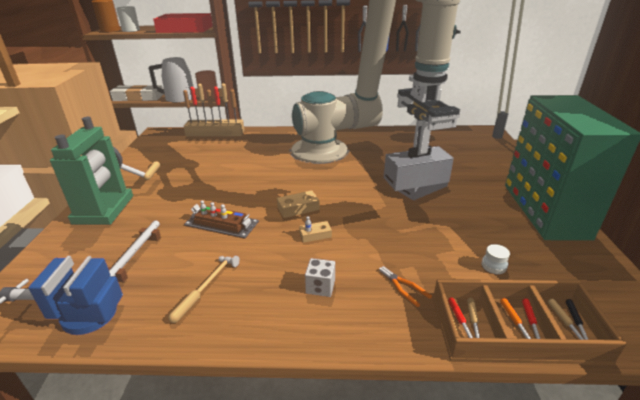

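The picture shows the cover held level at (418,172), the second cover left behind it, blue still in the stand at (308,228), and red in the case. Carry it to the case.

{"fn": "jog_arm", "kwargs": {
  "steps": [
    [[-514, -159, 0, 0, 0, 34.6, 8], [-514, -159, 0, 0, 0, 34.6, 8], [-514, -159, 0, 0, 0, 34.6, 8], [-514, -159, 0, 0, 0, 34.6, 8], [-514, -159, 0, 0, 0, 34.6, 8], [-514, -159, 0, 0, 0, 34.6, 8], [-514, -159, 0, 0, 0, 34.6, 8], [-514, -159, 0, 0, 0, 34.6, 8], [-514, -159, 0, 0, 0, 34.6, 8], [-514, -159, 0, 0, 0, 34.6, 8], [-514, -159, 0, 0, 0, 34.6, 8], [-514, -159, 0, 0, 0, 34.6, 8]]
  ]
}}

```text
clock: 11.95
ee_pos: [0.489, -0.2743, 0.2197]
ee_rot: [[0.301, 0.954, -0.002], [0.954, -0.301, -0.002], [-0.002, -0.002, -1.0]]
force: [0.4, 1.1, -2.0]
finger_gap: 0.0134
grasp_force: 50.0
```

{"fn": "jog_arm", "kwargs": {
  "steps": [
    [[0, 0, 0, 0, 0, 0, 8], [0, 0, 0, 0, 0, 0, 8], [0, 0, 0, 0, 0, 0, 8]]
  ]
}}

```text
clock: 12.25
ee_pos: [0.4895, -0.2676, 0.2215]
ee_rot: [[0.295, 0.956, -0.001], [0.956, -0.295, 0.001], [0.001, -0.001, -1.0]]
force: [0.2, 0.4, -2.9]
finger_gap: 0.0132
grasp_force: 50.0
```

Run:
```python
from h import *
p,d=env.capture("scene");P=cloud("scene",d);z=P[...,2]
m=(np.hypot(P[...,0]-.4885,P[...,1]+.27)<.1)&(z>.13)&(z<.25);m=m&(np.abs(p.astype(int).max(2)-p.min(2))<40)
q=P[m];print(m.sum(),q.min(0).round(4),np.percentile(q[:,2],[1,2,5]))
# +x face: fit line in xy
for zz in(.15,.16,.17,.18,.19): 
    a=q[(np.abs(q[:,2]-zz)<.006)]; print(zz,len(a),cv2.fitLine((a[:,:2]*1000).astype(np.float32),cv2.DIST_HUBER,0,.01,.01).ravel().round(3), a[:,1].min(),a[:,1].max())
print(env.get_obs()["force"]);go([.4885,-.27,.125],-17.25,"case")
save("over",cv2.resize(p[120:270,140:340],(800,600)))
```

```text
2281 [ 0.4396 -0.3488  0.1445] [0.14717623 0.14841285 0.15147747]
0.15 206 [ 2.65000e-01  9.64000e-01  5.24401e+02 -2.75503e+02] -0.3476579620227064 -0.18346444635433048
0.16 262 [ 2.70000e-01  9.63000e-01  5.24477e+02 -2.75928e+02] -0.3479961679278346 -0.1843942524569756
0.17 257 [ 2.70000e-01  9.63000e-01  5.25300e+02 -2.73293e+02] -0.34818368217897055 -0.18377621068916863
0.18 262 [ 2.68000e-01  9.63000e-01  5.24923e+02 -2.73565e+02] -0.34828105569705337 -0.1837985812737883
0.19 277 [ 2.72000e-01  9.62000e-01  5.24928e+02 -2.74055e+02] -0.3487857731399344 -0.18347147086880905
[ 0.87938742  0.16863321 -1.98132869]
case now [ 0.4896 -0.2677  0.2218] yaw -17.1 row [-2.6 -0.3 96.8] [-0.  -0.   0.1]
```

View pics/over.png

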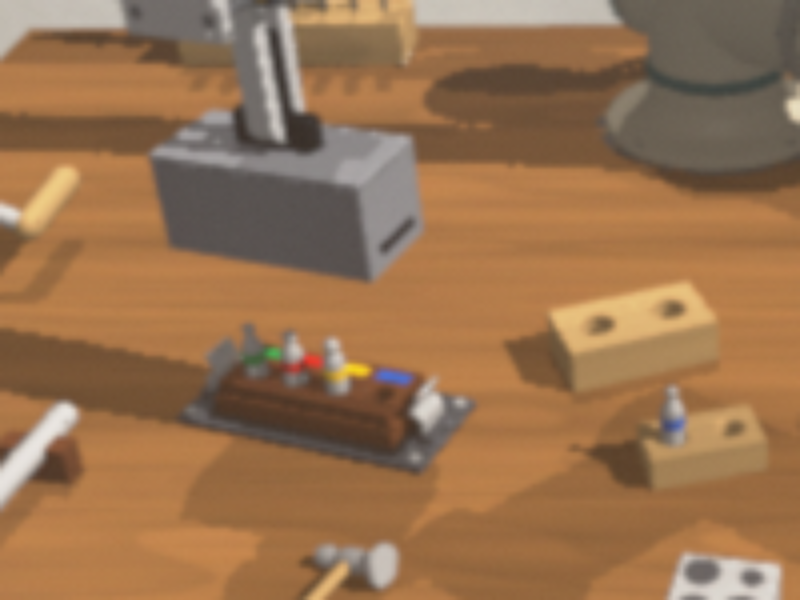

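{"fn": "jog_arm", "kwargs": {
  "steps": [
    [[-2, 0, 20, 0, 0, 0, 8], [-2, 0, 40, 0, 0, 0, 8], [-2, 0, 60, 0, 0, 0, 8], [-2, 0, 80, 0, 0, 0, 8], [-2, 0, 95, 0, 0, 0, 8], [-2, 0, 106, 0, 0, 0, 8], [-2, 0, 106, 0, 0, 0, 8], [-2, 0, 106, 0, 0, 0, 8], [-2, 0, 106, 0, 0, 0, 8]]
  ]
}}

```text
clock: 13.2
ee_pos: [0.4898, -0.2713, 0.1169]
ee_rot: [[0.296, 0.955, 0.002], [0.955, -0.296, -0.001], [-0.001, 0.002, -1.0]]
force: [-0.2, 0.3, -3.2]
finger_gap: 0.0136
grasp_force: 50.0
```

Run:
```python
from h import *
a=[]
for i in range(5):
    p,d=env.capture("scene"); a.append(np.r_[env.get_obs()["ee_pos"],env.get_obs()["force"]])
print(np.mean(a,0).round(4))
P=cloud("scene",d);z=P[...,2]
m=(np.hypot(P[...,0]-.4885,P[...,1]+.27)<.1);q=P[m]
th=np.radians(-17.25);R=np.array([[np.cos(th),-np.sin(th)],[np.sin(th),np.cos(th)]])
l=(q[:,:2]-[.4885,-.2699])@R
f=(l[:,0]>.02)&(l[:,0]<.05)&(abs(l[:,1])<.06)
g=f&(q[:,2]>.05)&(q[:,2]<.1);print("face x",np.median(l[g,0]),np.polyfit(l[g,1],l[g,0],1),np.polyfit(q[g,2],l[g,0],1))
g=(l[:,1]>.06)&(abs(l[:,0])<.025)&(q[:,2]>.06)&(q[:,2]<.1);print("end y",np.median(l[g,1]),g.sum(),np.percentile(l[g,1],[10,90]))
g=(abs(l[:,0])<.034)&(abs(l[:,1])<.074)&(q[:,2]>.1)&(q[:,2]<.115);print("top z",np.median(q[g,2]),g.sum())
go([.4885,-.27,.085],-17.25,"case")
```

```text
[ 0.4895 -0.2713  0.1166  0.0454  0.3    -2.4164]
face x 0.03769613707702285 [-0.00216376  0.03768181] [-0.00964063  0.03840843]
end y 0.07626974339165554 125 [0.07504192 0.07780892]
top z 0.10967351912112405 534
case now [ 0.4892 -0.2713  0.1164] yaw -17.2 row [ 1.  -1.1 31.3] [0.1 0.  0. ]
```

{"fn": "jog_arm", "kwargs": {
  "steps": [
    [[0.5, -1, 0, 0, 0, 0, 8], [0.5, -1, 4, 0, 0, 0, 8], [0.5, -1, 8, 0, 0, 0, 8], [0.5, -1, 12, 0, 0, 0, 8], [0.5, -1, 15, 0, 0, 0, 8], [0.5, -1, 18, 0, 0, 0, 8], [0.5, -1, 18, 0, 0, 0, 8]]
  ],
  "force": 60
}}

```text
clock: 14.15
ee_pos: [0.4881, -0.2698, 0.0973]
ee_rot: [[0.296, 0.955, -0.001], [0.955, -0.296, 0.001], [0.001, -0.001, -1.0]]
force: [0.1, 1.9, -1.6]
finger_gap: 0.0135
grasp_force: 60.0
```

{"fn": "jog_arm", "kwargs": {
  "steps": [
    [[0, 0, 2, 0, 0, 0, 8], [0, 0, 4, 0, 0, 0, 8], [0, 0, 6, 0, 0, 0, 8], [0, 0, 6, 0, 0, 0, 8]]
  ]
}}

```text
clock: 14.55
ee_pos: [0.4888, -0.2699, 0.0927]
ee_rot: [[0.296, 0.955, 0.001], [0.955, -0.296, 0.0], [0.001, 0.001, -1.0]]
force: [-0.2, 4.6, 6.1]
finger_gap: 0.0136
grasp_force: 60.0
```

{"fn": "jog_arm", "kwargs": {
  "steps": [
    [[0.7, 0, 1, 0, 0, 0, 8], [0.7, 0, 2, 0, 0, 0, 8], [0.7, 0, 3, 0, 0, 0, 8], [0.7, 0, 4, 0, 0, 0, 8], [0.7, 0, 5, 0, 0, 0, 8], [0.7, 0, 6, 0, 0, 0, 8], [0.7, 0, 6, 0, 0, 0, 8]]
  ]
}}

```text
clock: 15.25
ee_pos: [0.4884, -0.2695, 0.0854]
ee_rot: [[0.296, 0.955, -0.0], [0.955, -0.296, 0.0], [0.0, -0.0, -1.0]]
force: [2.2, 3.4, -1.0]
finger_gap: 0.0135
grasp_force: 60.0
```

{"fn": "jog_arm", "kwargs": {
  "steps": [
    [[0.3, 0, 1, 0, 0, 0, 8], [0.3, 0, 2, 0, 0, 0, 8], [0.3, 0, 3, 0, 0, 0, 8], [0.3, 0, 3, 0, 0, 0, 8]]
  ]
}}

```text
clock: 15.65
ee_pos: [0.4887, -0.2693, 0.0851]
ee_rot: [[0.296, 0.955, 0.001], [0.955, -0.296, -0.001], [-0.0, 0.001, -1.0]]
force: [-1.6, 4.7, 14.7]
finger_gap: 0.0138
grasp_force: 60.0
```

Run:
```python
from h import *
a=[]
for i in range(4):
    p,d=env.capture("scene"); o=env.get_obs(); a.append(np.r_[o["ee_pos"],o["force"]])
print(np.mean(a,0).round(4),o["clock"])
P=cloud("scene",d);m=(np.hypot(P[...,0]-.4885,P[...,1]+.27)<.1);q=P[m]
th=np.radians(-17.25);R=np.array([[np.cos(th),-np.sin(th)],[np.sin(th),np.cos(th)]]);l=(q[:,:2]-[.4885,-.2699])@R
g=(abs(l[:,0])<.034)&(abs(l[:,1])<.074)&(q[:,2]>.07)&(q[:,2]<.086);print("top z",np.median(q[g,2]),np.polyfit(l[g,1],q[g,2],1),g.sum())
t,_=env.capture("top")
f=lambda I,u,v:cv2.resize(I[v:v+75,u:u+75],(400,400),interpolation=cv2.INTER_CUBIC)
save("seated",np.hstack([f(p,185,175),f(t,375,178)]))
```

```text
[ 0.4887 -0.2692  0.0851 -1.1062  4.8008 13.4853] 15.85
top z 0.07832856058238663 [0.00099378 0.07845725] 552
```

View pics/seated.png

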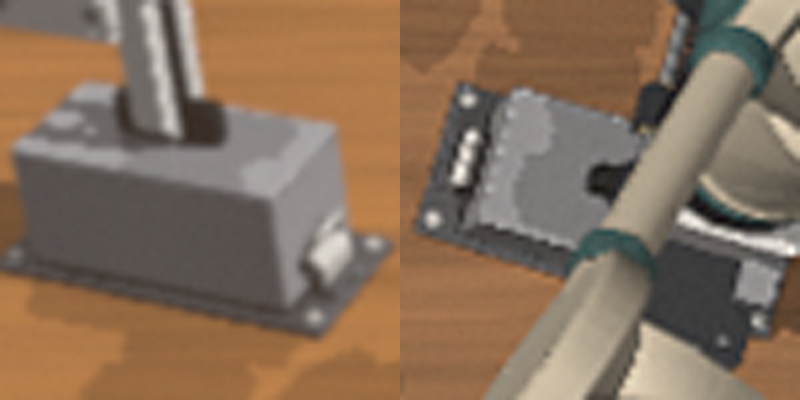

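The cover top is at z = 78.3 mm, so the rim is at about 8 mm, and it is level. The +y clip at (335,250) lies closed over the rib. The -y clip is hidden, but with the cover level and fully down it must have snapped too. One small extra press, then hand in.

{"fn": "jog_arm", "kwargs": {
  "steps": [
    [[0, 0, 0.5, 0, 0, 0, 8], [0, 0, 1, 0, 0, 0, 8], [0, 0, 1, 0, 0, 0, 8], [0, 0, 1, 0, 0, 0, 8], [0, 0, 1, 0, 0, 0, 8]]
  ]
}}

```text
clock: 16.4
ee_pos: [0.4887, -0.2692, 0.0851]
ee_rot: [[0.296, 0.955, 0.001], [0.955, -0.296, -0.001], [-0.001, 0.002, -1.0]]
force: [-3.5, 5.4, 18.8]
finger_gap: 0.0136
grasp_force: 60.0
```

```bash
python3 -c "
from h import *
o=env.get_obs();print(o['ee_pos'],o['force'],o['grasp_force']);print(env.job_done())"
```

```text
[ 0.4886623  -0.26924657  0.08506943] [-3.46925929  5.43801235 18.75242792] 60.01393675804138
the job is handed in; nothing more can be done
None
```

I handed the job in at 16.4 s: the red punch is in its red-labelled bore and the cover is seated and level, still held down at about 19 N; the -y clip was hidden from the cameras, so its snap is inferred, and no verdict came back.

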